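Fit the circuit board and snap the cover on the control box

TASK

Finish the control box: lift the circuit board out of the black rack and slide it down into the narrow pair of card guides in the open box, the pair that fits its thickness, until it stands on the box floor. Then set the grey cover squarely over the box, let go of it, and press it straight down from above until it is fully home and all four clip arms have snapped under the rim. Leave the loose tools on the bench where they lie.

Things in the scene. Friction and masses are not known exactly. Their poses are not given: they have to be found in the camera images.
- enclosure: Open grey metal box fixed to a dark plate (168 x 120 x 8 mm). Origin: centre of the plate's underside, on the bench; x along the box's long side, z up. Box outside 130 (x) x 88 (y) mm, walls 4 mm, floor top at z = 12, top edge at z = 56 mm. An outward rim along both long sides (out to y = +-48, z = 38 to 43 mm) takes the cover's hooks. A black socket stands out of the -y side.
- narrow_guide (a point): Box floor midway between the two narrow card guides: at (0, -13, 12) mm of the enclosure, axes as there. Guides are upright slots between ribs on both end walls, ribs 48 mm high over the bench, from x = +-51 mm to the wall, mouths flared 3 mm a side. Narrow pair 6.5 mm wide, fits the board; wide pair, 12 mm, at y = +13 mm, is for a thicker part: not used.
- board_rack: Black rack fixed on the bench, 130 (x) x 80 (y) mm, fins 33 mm high. Origin: centre of its underside, z up. The board starts upright in the middle of three slots (slot along x, 6.5 mm wide, at y = 0), its lower edge 6 mm above the bench.
- board: Green circuit board, stands upright, 0.12 kg. Origin: middle of its bevelled lower edge; x along the board, z up. 4 mm thick (y), 118 mm wide up to z = 36 mm and 96 mm wide above, 72 mm tall. Chips stand out up to 4 mm on the -y face, all below z = 34 mm. Either face may point either way in the box. Home: origin on point narrow_guide.
- board_bar (a point): Centre of the aluminium stiffener bar on the board's top edge, the place to grip it (across y): bar 72 (x) x 10 (y) x 16 (z) mm. The point is 66 mm above the board's lower edge, 6 mm below its top; axes as the board. Fully home it is 78 mm above the enclosure's origin.
- cover: Light grey cover, 0.29 kg, stands on its two end skirts. Origin: centre between the skirts' lower ends; x long axis, z up. Flange 140 x 104 mm, underside z = 38, top z = 42 mm. Skirts (inside faces x = +-67 mm, flared below) go outside the box's end walls; four sprung clip arms with inward hooks hang at x = +-42, y = +-51 mm. Fits either way round. Home: origin 18 mm above the enclosure's.
- cover_dome (a point): Centre of the cover's raised dome at grip height: cover z = 66 mm, 8 mm below the flat top. Dome 120 (x) x 60 (y) x 32 mm; grip it across y. Axes as the cover. Set loosely over the box, hooks resting on the rim, the point is 94 to 99 mm above the enclosure's origin; fully home 84 mm. Pushing down on the middle of the top with 12 to 20 N snaps all four hooks.
- clip0 (a joint): Clip arm of the cover, 20 mm wide, hinged at the edge of the flange at x = -42, y = -51 mm (cover axes). Radians: 0 = hanging straight (sprung to this), grows as its lower end is pushed outward; about 0.15 while the hook rides over the rim, back below 0.04 once it has snapped under it. An arm that lags is snapped by pressing the dome near it.
- clip1 (a joint): Clip arm of the cover, 20 mm wide, hinged at the edge of the flange at x = +42, y = -51 mm (cover axes). Radians: 0 = hanging straight (sprung to this), grows as its lower end is pushed outward; about 0.15 while the hook rides over the rim, back below 0.04 once it has snapped under it. An arm that lags is snapped by pressing the dome near it.
- clip2 (a joint): Clip arm of the cover, 20 mm wide, hinged at the edge of the flange at x = -42, y = +51 mm (cover axes). Radians: 0 = hanging straight (sprung to this), grows as its lower end is pushed outward; about 0.15 while the hook rides over the rim, back below 0.04 once it has snapped under it. An arm that lags is snapped by pressing the dome near it.
- clip3 (a joint): Clip arm of the cover, 20 mm wide, hinged at the edge of the flange at x = +42, y = +51 mm (cover axes). Radians: 0 = hanging straight (sprung to this), grows as its lower end is pushed outward; about 0.15 while the hook rides over the rim, back below 0.04 once it has snapped under it. An arm that lags is snapped by pressing the dome near it.
- screwdriver: Bystander: screwdriver with orange handle, 166 mm long, lying on the bench. Origin at its middle, underside. Leave it.
- brush: Bystander: black antistatic brush, 157 mm long, lying on the bench. Origin at its middle, underside. Leave it.

How it is judged:
On the way, in this order (a step that is already met when the one before it is completed fails the run):
1. the board stands fully down in the narrow card guides and is let go (x of board_bar in the frame of enclosure between -0.006 and 0.006 m and y of board_bar in the frame of enclosure between -0.019 and -0.007 m and z of board_bar in the frame of enclosure below 0.0815 m and angle between board_bar's own z axis and vertical below 0.12 rad and contact force between the fingers and board below 0.1 N), for 0.2 s.
2. the cover lies squarely over the box, let go, its hooks still resting on the rim (x of board_bar in the frame of enclosure between -0.006 and 0.006 m and y of board_bar in the frame of enclosure between -0.019 and -0.007 m and z of board_bar in the frame of enclosure below 0.0815 m and angle between board_bar's own z axis and vertical below 0.12 rad and horizontal distance between cover_dome and enclosure below 0.006 m and angle between cover_dome's own z axis and vertical below 0.1 rad and angle between the x axis of cover_dome and the x axis of enclosure, either way round below 0.08 rad and z of cover_dome in the frame of enclosure between 0.089 and 0.102 m and contact force between the fingers and cover below 0.1 N), for 0.2 s.
3. the cover is pressed home and all four clip arms have snapped under the rim (x of board_bar in the frame of enclosure between -0.006 and 0.006 m and y of board_bar in the frame of enclosure between -0.019 and -0.007 m and z of board_bar in the frame of enclosure below 0.0815 m and angle between board_bar's own z axis and vertical below 0.12 rad and horizontal distance between cover_dome and enclosure below 0.005 m and angle between cover_dome's own z axis and vertical below 0.04 rad and z of cover_dome in the frame of enclosure below 0.0865 m and value of joint each of clip0, clip1, clip2, clip3 below 0.06 rad), for 0.2 s.
At the end, for the whole second after the job is handed in: Board upright in the narrow guides (bar within 6 mm of the guide's centre line both ways, at most 3.5 mm above fully home); cover centred within 5 mm, level, at most 2.5 mm above fully home, all four clip arms back within 0.06 rad of straight; both at rest (all of step 3 and linear speed of each of cover, board below 0.01 m/s); the robot touches nothing.
It fails at once if the screwdriver is shoved more than 30 mm (distance of screwdriver from where it was at the start of the episode above 0.03 m).
It fails at once if the brush is shoved more than 30 mm (distance of brush from where it was at the start of the episode above 0.03 m).
It also fails if it takes over 61 s, if anything falls off the work surface, if the arm or the gripper's body presses on something with over 40 N, if the wrist force passes 120 N, or if a joint passes its speed limit or range.

ROBOT

A 6-joint arm with a two-finger parallel gripper is mounted at the origin on a cart in front of the work surface, level with it; the furniture and walls round the work are solid. World frame = base frame: x ahead of the robot, y to its left, z up, the work surface at z = 0. Lengths are in m, angles in rad, forces in N, time in s.
With the tool pointing down it reaches from about 0.3 to 0.875 m from the base axis. Payload 6.4 kg.
Tool frame: the origin (TCP) lies midway between the tips of the shut fingers; the grasp point (between the pads) lies 19 mm behind it; z points along the fingers, y is the line along which they close (so a half turn about z gives the same grasp; the last joint's range is limited). The gripper opens to 85 mm and grips with 20 to 120 N. Pads are 22 mm wide; open, the fingers measure 114 mm over their backs; the gripper's body (76 mm by 85 mm) begins 54 mm behind the grasp point. The pads swing forward as they close: fully open they stand 13 mm farther back than shut.
Start: joints at [-1.399, 0.181, 1.607, -0, 1.354, -0.206], TCP at [0.212, -0.534, 0.231] pointing down, gripper open.
Joint ranges: [-2.99, 2.99], [-0.89, 2.07], [0.3, 2.58], [-1.14, 4.28], [0, 2.63], [-3.12, 3.12]. Speed limits (rad/s): [2.57, 2.57, 3.01, 3.14, 3.14, 3.14].

INTERFACE

Orientations are given as [roll, pitch, yaw] about the fixed x, y, z axes, in that order (R = Rz(yaw) Ry(pitch) Rx(roll)).
In Python, from rig import ctrl, eyes gives the robot as it stands.
- The arm moves only by the tool jog_arm, never from a script. Its argument "targets" is a list of rows, each a list of 7 numbers: the shift along the tool's x, y, z as a fraction of full scale, then the turn, a rotation vector about the tool's x, y, z as a fraction of full scale, then the opening, from -1 (shut) to 1 (fully open). In form: [[tx, ty, tz, wx, wy, wz, grip], ...]. A call has exactly 10 rows; each row is the pose to reach, as a shift and turn from the pose commanded when the call began, along the tool's axes at that moment; what a row does not reach only later rows make up. Full scale, the value 1, is 250 mm for a shift and 1.5 rad for a turn. A row lasts 1/8 s, in which the tool goes at most 62.5 mm and 10.7 degrees, less where a joint would pass 70% of its speed; a pose out of reach is approached as far as the arm can. A call with a number of a shift or a turn outside -1 to 1 is refused whole. A call with a gripper value outside its range is refused whole. The fingers move at their own pace and stop on an object; "squeeze" is the grip in N (left out, the last holds). Time passes only in rows, so rows that repeat a pose let the fingers close, or fill a call up. It gives the time, the measured TCP pose, the force, the opening and the grip force at its end, in the units of the state.
- ctrl.read_state(): the state, without advancing time (a new reading comes with each control period).
- eyes.camera(name): name is "side" or "top" or "wrist"; returns a dict with "frame" (384x512x3 uint8, red, green, blue), "fx", "fy", "cx", "cy" (pixels), "k1" (the pictures are not rectified: a ray, as slopes to the right and down, at radius r is drawn at 1 + k1 r^2 times it, then the intrinsics apply), "pose" (4x4, takes a point from camera to world coordinates). Camera axes: x right, y down, z forward; pixel columns grow to the right and rows downward; lengths in m; the calibration is good to about 2 mm. A picture is of the moment at which its call begins. There is no depth.
- ctrl.sign_off(): hands the job in; it is judged then, once.
The state is a dict: "time_s": time; "joints": joint angles; "qvel": joint speeds; "effort": joint torques, N m; "eef_pos": TCP position; "ee_rot": TCP orientation; "ft_force": force on the tool from outside, world axes, zero at the start; "ft_torque": the same for the moment, N m; "opening": opening from 0.0 (shut) to 1.0 (fully open); "finger_force": force on a finger pad.
Only numpy, scipy, OpenCV 4.12 (cv2) and the standard library are available. Lean on these libraries where they do the work, as an engineer would, in place of code of your own. Each camera call takes 0.05 s, during which the arm holds its last target. There are 200 camera calls.

## Working session

There is one attempt and no reset: what is moved stays moved. The work goes in short steps, Python scripts to look and compute and a tool call to move; the robot and the scene stay as the last step left them, time stands still between calls to the robot, and variables do not carry over. Pictures are saved under pics/ and viewed, at most 10 in all, crops included, and the job is handed in when it is done.

Besides the shell and the picture viewer there is one more tool, called after ">>>" as a command line: name --pt "numbers of a row" for each row, then --argument value for the rest. jog_arm: Moves the arm, as the interface text tells. Shift numbers are shares of 250 mm and turn numbers shares of 1.5 rad, none past 1 either way. Its arguments: {"type":"object","properties":{"targets":{"type":"array","items":{"type":"array","items":{"type":"number"}}},"squeeze":{"type":"number"}},"required":["targets"]}

```bash
mkdir -p pics; ls
python3 - <<'E'
from rig import ctrl, eyes
import cv2,numpy as np,pickle
print(ctrl.read_state())
d={}
for n in ["top","side","wrist"]:
    c=eyes.camera(n);d[n]=c
    cv2.imwrite(f"pics/{n}0.png",c["frame"][:,:,::-1])
    print(n,c["fx"],c["cx"],c["cy"],c["k1"],c["pose"].round(3).tolist())
pickle.dump(d,open("cam0.pkl","wb"))
E
```

```text
pics
{'time_s': 0.0, 'joints': array([-1.39931845e+00,  1.81544087e-01,  1.60799983e+00,  7.00481928e-06,
        1.35380150e+00, -2.06295592e-01]), 'qvel': array([ 9.38610070e-05, -1.19480552e-03,  4.09740314e-05, -1.38608078e-03,
       -5.11969231e-04, -8.77015378e-04]), 'effort': array([-4.00475328e-04, -4.44886136e+01, -3.51327860e+01, -3.15137813e-04,
        9.00739309e-03,  1.55534457e-05]), 'eef_pos': array([ 0.21201485, -0.53389508,  0.2303864 ]), 'ee_rot': array([-3.13987846e+00, -3.65720213e-04,  3.77771644e-01]), 'ft_force': array([ 0.30730332,  0.35162633, -1.11492345]), 'ft_torque': array([0.05758937, 0.01124359, 0.00337411]), 'finger_force': 0.0, 'opening': 1.0023750631676012}
top 439.7491466644972 260.37144151704086 187.05448028438505 0.02399961565348618 [[0.029, -0.987, 0.155, 0.398], [-0.999, -0.026, 0.019, 0.165], [-0.014, -0.156, -0.988, 0.909], [0.0, 0.0, 0.0, 1.0]]
side 369.08434766095166 254.6499106191157 190.06076190515162 0.030734040239102294 [[-0.788, -0.381, 0.483, 0.109], [-0.615, 0.476, -0.628, 0.722], [0.01, -0.792, -0.61, 0.617], [0.0, 0.0, 0.0, 1.0]]
wrist 299.0034745364773 250.41815884055308 189.4108400132236 -0.07038286111489032 [[0.369, -0.885, -0.283, 0.284], [-0.929, -0.352, -0.111, -0.507], [-0.001, 0.304, -0.953, 0.374], [0.0, 0.0, 0.0, 1.0]]
```

View pics/top0.png

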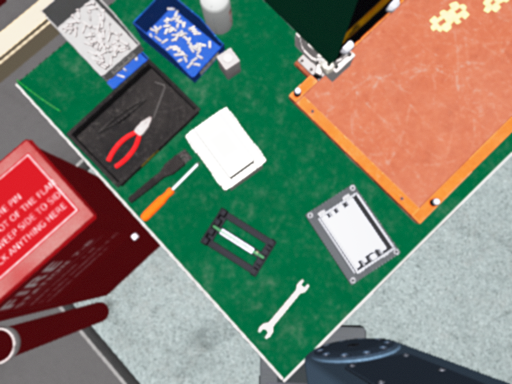

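View pics/side0.png

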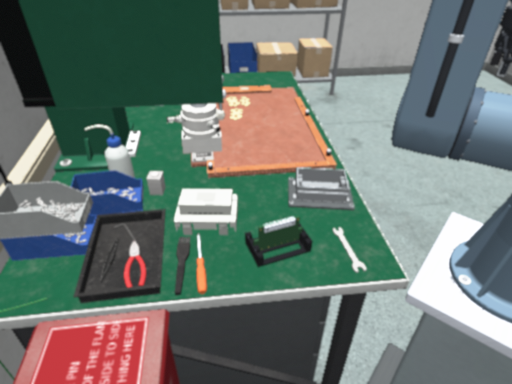

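The top view shows the cover near (226,148), the rack with the board near (238,240) and the enclosure near (353,234). The brush and screwdriver lie at about (165,185). I'll zoom in for keypoints.

Run:
```python
import cv2
a=cv2.imread("pics/top0.png")[95:290,180:410]
cv2.imwrite("pics/topz.png",cv2.resize(a,None,fx=3.4,fy=3,interpolation=cv2.INTER_CUBIC) if 0 else cv2.resize(a,None,fx=3,fy=3,interpolation=cv2.INTER_CUBIC))
a=cv2.imread("pics/side0.png")[155:275,165:365]
cv2.imwrite("pics/sidez.png",cv2.resize(a,None,fx=4,fy=4,interpolation=cv2.INTER_CUBIC))
```

```text
(no output)
```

View pics/topz.png

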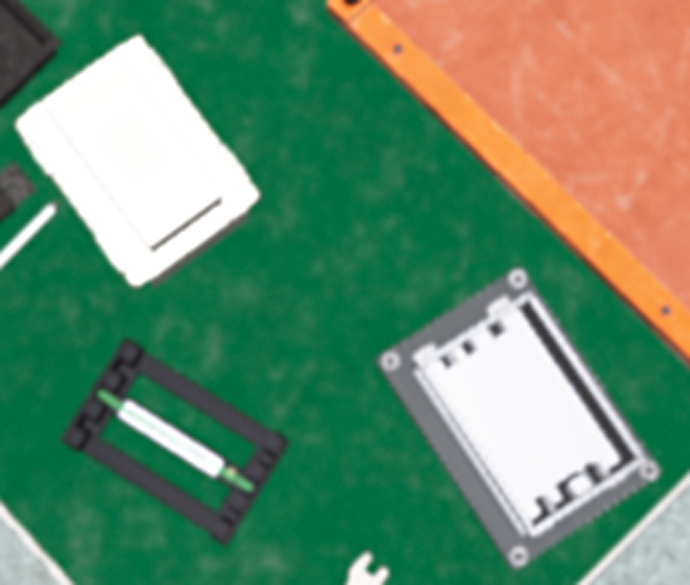

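View pics/sidez.png

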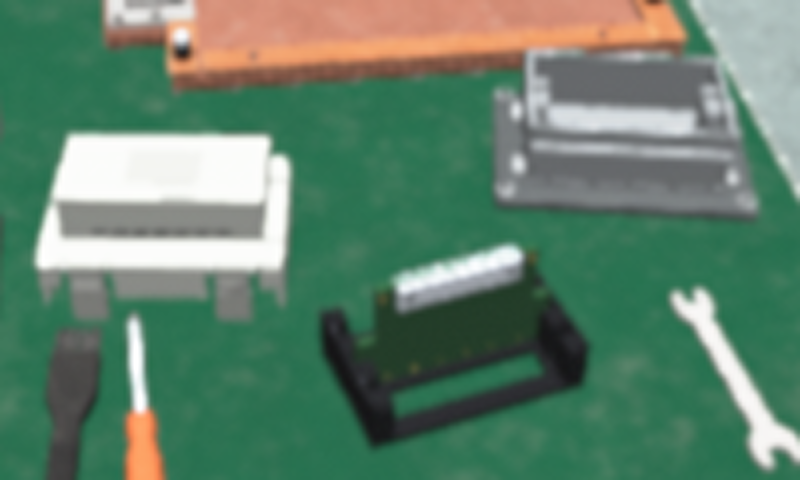

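The crops give usable corners: in the top crop the plate is at (518,262)…(518,568), the bar ends at (120,405) and (219,469), and the flange corners at (139,35)…(136,286). I'll fit poses to these.

```bash
cat > h.py <<'E'
import numpy as np, cv2
from scipy.optimize import least_squares
def proj(c,P):
    T=np.linalg.inv(c["pose"]); p=np.atleast_2d(P)@T[:3,:3].T+T[:3,3]
    s=p[:,:2]/p[:,2:]; s=s*(1+c["k1"]*(s**2).sum(1,keepdims=True))
    return s*[c["fx"],c["fy"]]+[c["cx"],c["cy"]]
def place(q,P):
    c,s=np.cos(q[2]),np.sin(q[2]); P=np.asarray(P,float)
    return P@np.array([[c,-s,0],[s,c,0],[0,0,1]]).T+[q[0],q[1],q[3] if len(q)>3 else 0]
def fit(obs,q0):  # obs: list of (cam, P(mm), px)
    f=lambda q:np.concatenate([(proj(c,place(q,np.array(P)/1000))-px).ravel() for c,P,px in obs])
    r=least_squares(f,q0,loss="soft_l1"); return r.x,f(r.x).reshape(-1,2)
def ray(c,uv):
    s0=(np.asarray(uv,float)-[c["cx"],c["cy"]])/[c["fx"],c["fy"]]; s=s0.copy()
    for _ in range(20): s=s0/(1+c["k1"]*(s**2).sum(-1,keepdims=True))
    return np.concatenate([s,np.ones(s.shape[:-1]+(1,))],-1)@c["pose"][:3,:3].T
def onz(c,uv,z):
    d=ray(c,uv); o=c["pose"][:3,3]; return o+d*((z-o[2])/d[...,2:])
E
python3 - <<'E'
from h import *; import pickle
d=pickle.load(open("cam0.pkl","rb")); t,s=d["top"],d["side"]
T=lambda L:(np.array(L)+.5)/3-.5+[180,95]
S=lambda L:(np.array(L)+.5)/4-.5+[165,155]
pl=onz(t,T([(518,262),(378,360),(518,568),(662,470)]),.008)
bar=onz(t,T([(120,405),(219,469)]),.080); rk=onz(t,T([(130,340),(65,440),(287,440),(222,542)]),.033)
cv=onz(t,T([(139,35),(15,124),(136,286),(260,195)]),.042)
for n,a in dict(pl=pl,bar=bar,rk=rk,cv=cv).items():
    print(n,a.round(4).tolist(),"len",[round(float(np.linalg.norm(a[i]-a[i-1]))*1e3,1) for i in range(len(a))],a.mean(0).round(4))
obs=lambda P,uv,c:(c,P,uv)
def yaw(a,b):v=b-a;return np.arctan2(v[1],v[0])
# enclosure: long dir from corner1(left) to corner2(bottom)
print("enc",*[r.round(4).tolist() for r in fit([(t,[(-84,60,8),(-84,-60,8),(84,-60,8),(84,60,8)],T([(518,262),(378,360),(518,568),(662,470)]))],[*pl.mean(0)[:2],yaw(pl[1],pl[2])])])
E0=[(s,[(0,0,0)],S([(0,0)]))]
print("bar",bar.mean(0),yaw(bar[0],bar[1]))
print("rk",*[r.round(4).tolist() for r in fit([(t,[(-65,40,33),(-65,-40,33),(65,40,33),(65,-40,33)],T([(130,340),(65,440),(287,440),(222,542)]))],[*rk.mean(0)[:2],yaw(rk[0],rk[2])])])
q,r=fit([(t,[(-70,52,42),(-70,-52,42),(70,-52,42),(70,52,42)],T([(139,35),(15,124),(136,286),(260,195)]))],[*cv.mean(0)[:2],yaw(cv[1],cv[2])])
print("cv",q,r.round(1).tolist())
q2,r=fit([(t,[(-70,52,42),(-70,-52,42),(70,-52,42),(70,52,42),],T([(139,35),(15,124),(136,286),(260,195)])),
 (s,[(-60,-30,74),(60,-30,74),(60,30,74),(-60,30,74)],S([(67,133),(55,200),(265,207),(270,137)])[[0,1,2,3]])],q)
print("cv side",q2,r.round(1).tolist())
for n,z in(("dome",.074),):print(n,onz(s,S([(67,133),(55,200),(265,207),(270,137)]),z).round(3).tolist())
print("side bar", onz(s,S([(395,281),(521,252)]),.080).round(3).tolist())
print("side plate",onz(s,S([(497,205),(757,213)]),0.).round(3).tolist())
E
```

```text
pl [[0.5552, -0.0081, 0.008], [0.4847, 0.0874, 0.008], [0.3487, -0.0071, 0.008], [0.416, -0.1035, 0.008]] len [168.7, 118.7, 165.6, 117.6] [ 0.4511 -0.0078  0.008 ]
bar [[0.445, 0.2548, 0.08], [0.4071, 0.1915, 0.08]] len [73.8, 73.8] [0.4261 0.2232 0.08  ]
rk [[0.4911, 0.2551, 0.033], [0.4237, 0.2953, 0.033], [0.4278, 0.1488, 0.033], [0.3607, 0.1896, 0.033]] len [146.0, 78.5, 146.6, 78.5] [0.4258 0.2222 0.033 ]
cv [[0.7003, 0.2568, 0.042], [0.6354, 0.3385, 0.042], [0.5264, 0.2517, 0.042], [0.5904, 0.1709, 0.042]] len [139.5, 104.4, 139.3, 103.1] [0.6131 0.2545 0.042 ]
enc [0.4512, -0.0077, -2.5302] [[0.271, 0.3808], [-1.0693, -0.4241], [-0.1499, 0.3747], [0.7644, -0.3631]]
bar [0.42605693 0.22316541 0.08      ] -2.110267546202442
rk [0.4259, 0.2223, -2.1056] [[-1.304, -1.163], [-1.6635, -0.4976], [1.3953, 0.362], [1.383, 1.2813]]
cv [ 0.61312113  0.25449029 -2.47273286] [[-0.1, 0.0], [-0.1, -0.2], [-0.1, 0.2], [0.3, -0.0]]
cv side [ 0.61306598  0.25431202 -2.47841806] [[0.2, 0.0], [0.1, -0.4], [-0.2, 0.2], [0.3, 0.2], [-3.6, 16.6], [52.0, 0.2], [0.8, -17.5], [-50.2, -0.4]]
dome [[0.682, 0.267, 0.074], [0.64, 0.314, 0.074], [0.543, 0.244, 0.074], [0.583, 0.193, 0.074]]
side bar [[0.444, 0.253, 0.08], [0.404, 0.192, 0.08]]
side plate [[0.486, 0.084, 0.0], [0.35, -0.014, 0.0]]
```

>>> jog_arm --pt "0.83 -0.8 -0.06 0 0 0 1" --pt "0.83 -0.8 -0.06 0 0 0 1" --pt "0.83 -0.8 -0.06 0 0 0 1" --pt "0.83 -0.8 -0.06 0 0 0 1" --pt "0.83 -0.8 -0.06 0 0 0 1" --pt "0.83 -0.8 -0.06 0 0 0 1" --pt "0.83 -0.8 -0.06 0 0 0 1" --pt "0.83 -0.8 -0.06 0 0 0 1" --pt "0.83 -0.8 -0.06 0 0 0 1" --pt "0.83 -0.8 -0.06 0 0 0 1"

```text
time_s: 1.4
eef_pos: [0.3309, -0.2725, 0.2461]
ee_rot: [-3.141, 0.0, 0.377]
ft_force: [0.1, -0.7, 0.3]
opening: 1.003
finger_force: 0.0
```

>>> jog_arm --pt "0.83 -0.8 -0.06 0 0 -0.155 1" --pt "0.83 -0.8 -0.06 0 0 -0.155 1" --pt "0.83 -0.8 -0.06 0 0 -0.155 1" --pt "0.83 -0.8 -0.06 0 0 -0.155 1" --pt "0.83 -0.8 -0.06 0 0 -0.155 1" --pt "0.83 -0.8 -0.06 0 0 -0.155 1" --pt "0.83 -0.8 -0.06 0 0 -0.155 1" --pt "0.83 -0.8 -0.06 0 0 -0.155 1" --pt "0.83 -0.8 -0.06 0 0 -0.155 1" --pt "0.83 -0.8 -0.06 0 0 -0.155 1"

```text
time_s: 2.65
eef_pos: [0.4502, -0.0102, 0.2613]
ee_rot: [3.142, -0.0, 0.609]
ft_force: [0.7, -0.2, -0.2]
opening: 0.999
finger_force: 0.0
```

```bash
cat >> h.py <<'E'
from scipy.spatial.transform import Rotation as Ro
def go(st,p,yaw):
    "fractions of the jog from the measured pose to TCP p, tool down, at yaw"
    R=Ro.from_euler("xyz",st["ee_rot"]); G=Ro.from_euler("xyz",[np.pi,0,yaw])
    return (R.inv().apply(np.array(p)-st["eef_pos"])/.25).round(4).tolist()+((R.inv()*G).as_rotvec()/1.5).round(4).tolist()
E
python3 - <<'E'
from rig import ctrl, eyes
import cv2,pickle
c=eyes.camera("wrist"); pickle.dump(c,open("w1.pkl","wb"))
cv2.imwrite("pics/w1.png",cv2.resize(c["frame"][:,:,::-1],None,fx=1.5,fy=1.5,interpolation=cv2.INTER_CUBIC))
s=ctrl.read_state();print(s["time_s"],s["eef_pos"],s["ee_rot"])
from h import *
q=[.4512,-.0077,.611]
for P in [(84,60,8),(84,-60,8),(-84,-60,8),(-84,60,8),(65,44,56),(65,-44,56),(-65,-44,56),(-65,44,56),(51,-13,48),(-51,-13,48)]: print(P,(proj(c,place(q,np.array(P)/1e3))*1.5).round(0))
E
```

```text
2.7 [ 0.45023678 -0.01008267  0.26133577] [ 3.14152867e+00 -4.81683042e-05  6.09235980e-01]
(84, 60, 8) [[302. 131.]]
(84, -60, 8) [[444. 130.]]
(-84, -60, 8) [[436. 316.]]
(-84, 60, 8) [[310. 316.]]
(65, 44, 56) [[314. 155.]]
(65, -44, 56) [[431. 155.]]
(-65, -44, 56) [[426. 316.]]
(-65, 44, 56) [[320. 316.]]
(51, -13, 48) [[389. 173.]]
(-51, -13, 48) [[388. 297.]]
```

View pics/w1.png

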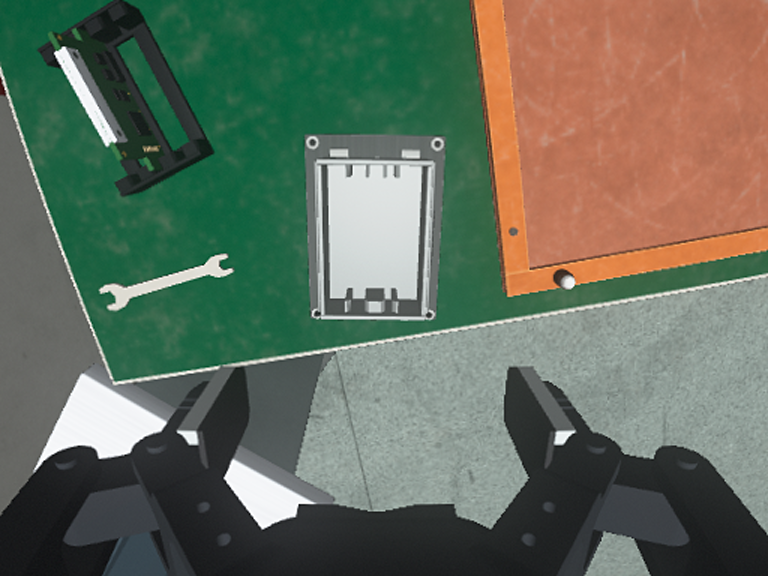

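The wrist view matches the predicted enclosure corners to within about 2 px. Ribs are visible near (349–398,170) and (347–400,297). I'll zoom in on the guides.

Run:
```python
import pickle,cv2
from h import *
c=pickle.load(open("w1.pkl","rb"))
a=c["frame"][85:217,200:300,::-1]
cv2.imwrite("pics/w1z.png",cv2.resize(a,None,fx=8,fy=4.5,interpolation=cv2.INTER_CUBIC))
q=[.4512,-.0077,.611]
for P in [(84,60,8),(84,-60,8),(65,44,56),(65,-44,56),(-65,-44,56),(-65,44,56),(51,-13,48),(51,13,48),(-51,-13,48),(-51,13,48)]: print(P,((proj(c,place(q,np.array(P)/1e3))-[200,85])*[8,4.5]).round(0))
```

```text
(84, 60, 8) [[9. 9.]]
(84, -60, 8) [[767.   8.]]
(65, 44, 56) [[74. 83.]]
(65, -44, 56) [[698.  82.]]
(-65, -44, 56) [[670. 566.]]
(-65, 44, 56) [[109. 566.]]
(51, -13, 48) [[476. 137.]]
(51, 13, 48) [[298. 137.]]
(-51, -13, 48) [[471. 509.]]
(-51, 13, 48) [[307. 509.]]
```

View pics/w1z.png

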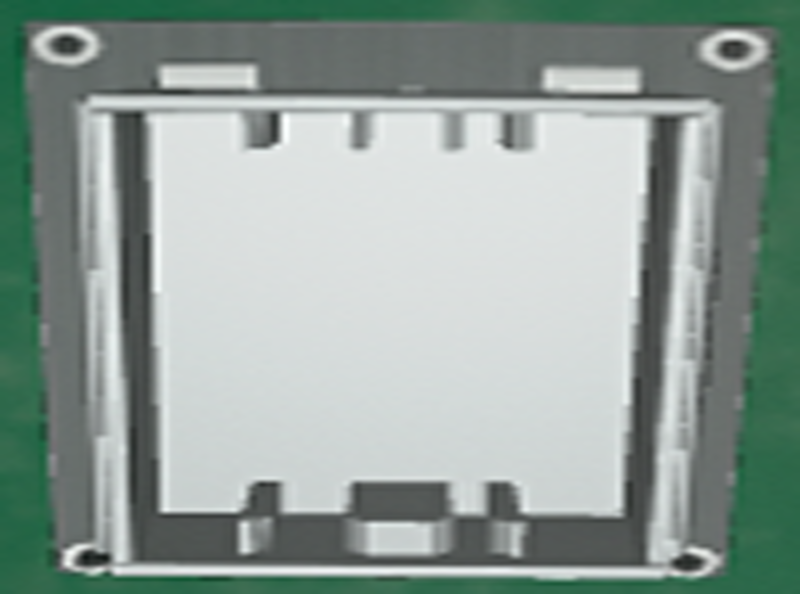

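The narrow pair is on the right, between ribs at crop columns 452 and 515, so the enclosure yaw is about +0.61. I'll fit the pose to the bolts and wall corners from this view and compare it with the top camera.

Run:
```python
import pickle
from h import *
c=pickle.load(open("w1.pkl","rb")); t=pickle.load(open("cam0.pkl","rb"))["top"]
W=lambda L:(np.array(L)+.5)/[8,4.5]-.5+[200,85]
T=lambda L:(np.array(L)+.5)/3-.5+[180,95]
bw=W([(66,44),(734,49),(90,557),(688,562)]); bt=T([(518,555),(391,361),(650,471),(518,279)])
# top: which bolt is which: match by projection
s4=np.array([(1,1),(1,-1),(-1,1),(-1,-1)])
q0=[.4512,-.0077,.611]
corner=[(65,44,56),(65,-44,56),(84,60,8),(84,-60,8)];cw=W([(85,97),(718,99),(28,22),(779,25)])
def res(v,cam,b,extra=True):
    P=np.c_[s4*v[3:5],np.full(4,8)]/1e3
    r=[(proj(cam,place(v[:3],P))-b).ravel()]
    if extra:r.append((proj(c,place(v[:3],np.array(corner)/1e3))-cw).ravel())
    return np.concatenate(r)
P=proj(t,place(q0,np.c_[s4*[77,53],np.full(4,8)]/1e3)); bt=np.array([bt[np.argmin(np.linalg.norm(bt-p,axis=1))] for p in P])
for n,a in (("wrist",(c,bw)),("wrist bolts",(c,bw,False)),("top",(t,bt,False))):
    r=least_squares(res,[*q0,77,53],args=a,x_scale=[.01,.01,.01,1,1]);print(n,r.x.round(4),r.fun.round(1))
```

```text
wrist [ 4.48600e-01 -1.01000e-02  5.96200e-01  7.78060e+01  5.32366e+01] [ 0.2 -0.1  0.2 -0.1  0.2 -0.   0.2 -0.2  0.5 -0.1 -0.9  0.5 -0.5 -0.3
  0.1  0.3]
wrist bolts [ 4.48300e-01 -1.00000e-02  5.95500e-01  7.78421e+01  5.32421e+01] [ 0.  -0.   0.   0.  -0.   0.1 -0.  -0.1]
top [ 4.50000e-01 -8.00000e-03  5.93800e-01  7.71233e+01  5.26328e+01] [-0.1 -0.1  0.2 -0.   0.2  0.3 -0.4 -0.2]
```

Run:
```python
from rig import ctrl
from h import *
print(go(ctrl.read_state(),[.4255,.2225,.27],1.034))
```

```text
[0.4512, -0.8196, -0.0347, 0.0, -0.0, -0.2832]
```

>>> jog_arm --pt "0.45 -0.82 -0.035 0 0 -0.283 1" --pt "0.45 -0.82 -0.035 0 0 -0.283 1" --pt "0.45 -0.82 -0.035 0 0 -0.283 1" --pt "0.45 -0.82 -0.035 0 0 -0.283 1" --pt "0.45 -0.82 -0.035 0 0 -0.283 1" --pt "0.45 -0.82 -0.035 0 0 -0.283 1" --pt "0.45 -0.82 -0.035 0 0 -0.283 1" --pt "0.45 -0.82 -0.035 0 0 -0.283 1" --pt "0.45 -0.82 -0.035 0 0 -0.283 1" --pt "0.45 -0.82 -0.035 0 0 -0.283 1"

```text
time_s: 3.95
eef_pos: [0.4251, 0.2226, 0.2701]
ee_rot: [3.142, 0.0, 1.034]
ft_force: [-0.4, -0.4, -0.0]
opening: 1.0
finger_force: 0.0
```

Run:
```python
from rig import ctrl, eyes
import cv2,pickle
from h import *
c=eyes.camera("wrist"); pickle.dump(c,open("w2.pkl","wb"))
s=ctrl.read_state();print(s["time_s"],s["eef_pos"],s["ee_rot"])
q=[.426,.223,1.034,.006]
p=proj(c,place(q,np.array([(36,0,74),(-36,0,74),(48,0,72),(-48,0,72)])/1e3)); print(p)
m=p.mean(0).astype(int);x0,y0=m[0]-50,m[1]-66;print(x0,y0)
cv2.imwrite("pics/w2z.png",cv2.resize(c["frame"][y0:y0+132,x0:x0+100,::-1],None,fx=8,fy=4.5,interpolation=cv2.INTER_CUBIC))
```

```text
4.0 [0.42509184 0.22267369 0.27006806] [ 3.14157775e+00 -5.96985876e-05  1.03433681e+00]
[[250.61895809 131.84287583]
 [250.58756158 193.59485734]
 [250.62198612 120.66663495]
 [250.58056305 202.58315695]]
200 96
```

View pics/w2z.png

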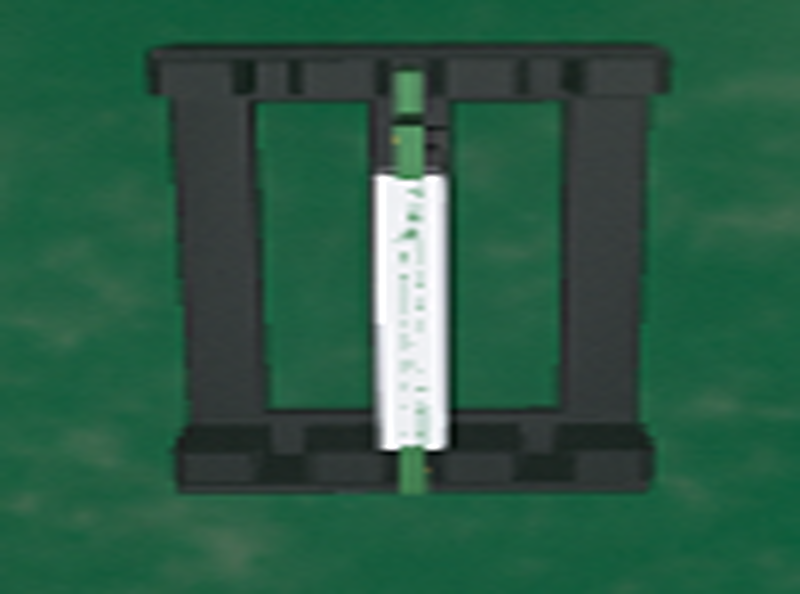

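The bar top spans crop (410,175) to (414,450), and the board's top corners are at (410,123) and (412,493). The offset from prediction is the same as for the enclosure, so it is a shared wrist-camera bias.

Run:
```python
from rig import ctrl
from h import *; import pickle
c=pickle.load(open("w2.pkl","rb"))
W=lambda L:(np.array(L)+.5)/[8,4.5]-.5+[200,96]
f=lambda v:(proj(c,place([*v,.006],np.array([(36,0,74),(-36,0,74),(-48,0,72),(48,0,72)])/1e3))-W([(410.5,175),(413.5,450),(412,493),(410,123)])).ravel()
r=least_squares(f,[.426,.223,1.034]);print(r.x.round(4),r.fun.round(2))
R=lambda a:np.array([[np.cos(a),-np.sin(a)],[np.sin(a),np.cos(a)]])
b=R(-1.034)@(r.x[:2]-[.4261,.2232]); e=R(-.595)@(np.array([.4485,-.010])-[.450,-.008])
print("wrist-top in tool axes: board",b.round(4),"box",e.round(4))
```

```text
[0.425  0.2204 1.039 ] [ 0.   -0.13 -0.12  0.22  0.1  -0.4   0.01  0.28]
wrist-top in tool axes: board [-0.003  -0.0005] box [-0.0024 -0.0008]
```

Run:
```python
from rig import ctrl
from h import *
print(go(ctrl.read_state(),[.4256,.2218,.054],1.037))
```

```text
[-0.002, 0.0035, 0.8643, 0.0, -0.0, -0.0018]
```

>>> jog_arm --pt "-0.002 0.0035 0.15 0 0 -0.002 0.6" --pt "-0.002 0.0035 0.35 0 0 -0.002 0.4" --pt "-0.002 0.0035 0.55 0 0 -0.002 0.2" --pt "-0.002 0.0035 0.7 0 0 -0.002 0.2" --pt "-0.002 0.0035 0.8 0 0 -0.002 0.2" --pt "-0.002 0.0035 0.864 0 0 -0.002 0.2" --pt "-0.002 0.0035 0.864 0 0 -0.002 0.2" --pt "-0.002 0.0035 0.864 0 0 -0.002 -1" --pt "-0.002 0.0035 0.864 0 0 -0.002 -1" --pt "-0.002 0.0035 0.864 0 0 -0.002 -1" --squeeze 50

```text
time_s: 5.25
eef_pos: [0.4263, 0.2223, 0.0553]
ee_rot: [3.14, -0.001, 1.038]
ft_force: [-1.1, 0.3, 5.7]
opening: 0.105
finger_force: 50.5
```

>>> jog_arm --pt "0 0 0 0 0 0 -1" --pt "0 0 0 0 0 0 -1" --pt "0 0 0 0 0 0 -1" --pt "0 0 -0.06 0 0 0 -1" --pt "0 0 -0.15 0 0 0 -1" --pt "0 0 -0.3 0 0 0 -1" --pt "0 0 -0.45 0 0 0 -1" --pt "0 0 -0.52 0 0 0 -1" --pt "0 0 -0.52 0 0 0 -1" --pt "0 0 -0.52 0 0 0 -1"

```text
time_s: 6.5
eef_pos: [0.4249, 0.2218, 0.1834]
ee_rot: [-3.141, 0.001, 1.038]
ft_force: [0.6, -1.3, -2.3]
opening: 0.107
finger_force: 49.5
```

Run:
```python
from rig import ctrl
from h import *
s=ctrl.read_state()
print(s["eef_pos"],s["ee_rot"],s["opening"],s["finger_force"],go(s,[.4565,-.0198,.185],.595))
```

```text
[0.42489509 0.22182849 0.18344337] [-3.14088652e+00  7.14383828e-04  1.03772689e+00] 0.10703143528348555 49.48707818984985 [-0.7682, 0.6, -0.0061, -0.0004, 0.0006, 0.2952]
```

>>> jog_arm --pt "-0.2 0.15 -0.006 0 0 0.08 -1" --pt "-0.4 0.3 -0.006 0 0 0.15 -1" --pt "-0.6 0.45 -0.006 0 0 0.22 -1" --pt "-0.768 0.6 -0.006 0 0 0.295 -1" --pt "-0.768 0.6 -0.006 0 0 0.295 -1" --pt "-0.768 0.6 -0.006 0 0 0.295 -1" --pt "-0.768 0.6 -0.006 0 0 0.295 -1" --pt "-0.768 0.6 -0.006 0 0 0.295 -1" --pt "-0.768 0.6 -0.006 0 0 0.295 -1" --pt "-0.768 0.6 -0.006 0 0 0.295 -1"

```text
time_s: 7.75
eef_pos: [0.4571, -0.0192, 0.1856]
ee_rot: [3.142, -0.0, 0.596]
ft_force: [-0.1, -0.1, -1.9]
opening: 0.103
finger_force: 49.5
```

Run:
```python
from rig import ctrl, eyes
import cv2,pickle
from h import *
c={n:eyes.camera(n) for n in("wrist","top")}; pickle.dump(c,open("w3.pkl","wb"))
s=[ctrl.read_state() for _ in range(1)][0];print(s["time_s"],s["eef_pos"],s["ee_rot"])
c1=c["wrist"]["frame"][70:220,190:310,::-1]
c2=c["top"]["frame"][170:290,300:410,::-1]
im=np.hstack([cv2.resize(c1,(400,500),interpolation=cv2.INTER_CUBIC),cv2.resize(c2,(400,500),interpolation=cv2.INTER_CUBIC)])
cv2.imwrite("pics/w3.png",im)
```

```text
7.85 [ 0.45717085 -0.01938999  0.18560445] [ 3.14148477e+00 -9.54040474e-05  5.95720232e-01]
```

View pics/w3.png

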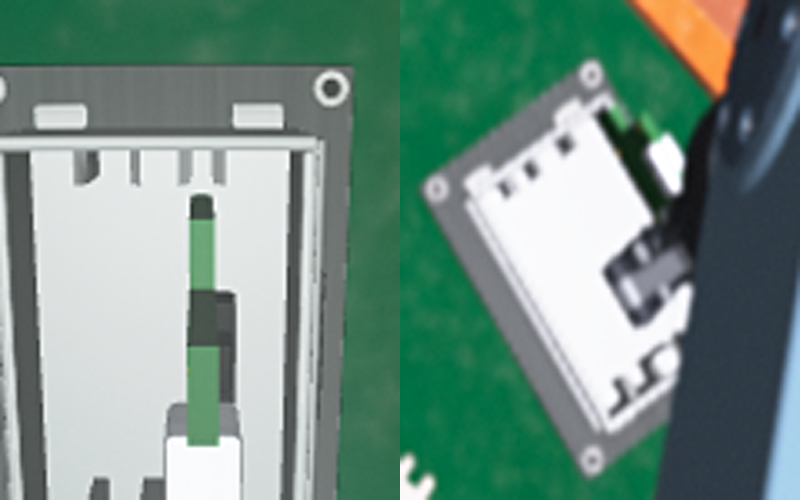

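The board lines up with the narrow slot: board at column 202, slot centre at about 201 in the left panel. I'll check the fit along x from the same picture.

Run:
```python
from rig import ctrl
from h import *; import pickle
c=pickle.load(open("w3.pkl","rb"))["wrist"]
W=lambda L:(np.array(L)+.5)/(10/3)-.5+[190,70]
f=lambda v:(proj(c,place([v[0],v[1],.595,v[2]],np.array([(59,0,0),(59,0,36),(48,0,36),(48,0,72),(36,0,74)])/1e3))-W([(202,196),(202,220),(202,290),(203,345),(203,438)])).ravel()
r=least_squares(f,[.4571,-.0194,.137]);print("board",r.x.round(4),r.fun.round(2))
# box from same picture: bolt(77.8,-53.2,8), corners, ribs of slot at z48
P=np.array([(77.8,-53.2,8),(65,-44,56),(84,-60,8),(51,-13,48)])/1e3
f=lambda v:(proj(c,place([*v,.595],P))-W([(331,88),(322,139),(355,67),(202,185)])).ravel()
r2=least_squares(f,[.4485,-.01]);print("box",r2.x.round(4),r2.fun.round(2))
R=np.array([[np.cos(.595),np.sin(.595)],[-np.sin(.595),np.cos(.595)]])
print("board in box axes mm",(R@(r.x[:2]-r2.x)*1e3).round(1))
```

```text
board [ 0.4548 -0.0216  0.1335] [ 0.14  0.03  0.16  0.25  0.13 -0.36 -0.14 -0.06 -0.18  0.13]
box [ 0.4486 -0.0103] [ 0.53 -0.19 -0.83 -0.41  0.14 -0.07  0.27  0.67]
board in box axes mm [ -1.2 -12.8]
```

>>> jog_arm --pt "0.004 0 0.1 0 0 0 -1" --pt "0.004 0 0.2 0 0 0 -1" --pt "0.004 0 0.28 0 0 0 -1" --pt "0.004 0 0.31 0 0 0 -1" --pt "0.004 0 0.33 0 0 0 -1" --pt "0.004 0 0.345 0 0 0 -1" --pt "0.004 0 0.36 0 0 0 -1" --pt "0.004 0 0.375 0 0 0 -1" --pt "0.004 0 0.39 0 0 0 -1" --pt "0.004 0 0.39 0 0 0 -1"

```text
time_s: 9.1
eef_pos: [0.4577, -0.0189, 0.0877]
ee_rot: [-3.141, 0.0, 0.595]
ft_force: [-1.0, -0.2, -0.7]
opening: 0.104
finger_force: 49.5
```

>>> jog_arm --pt "0 0 0.02 0 0 0 -1" --pt "0 0 0.04 0 0 0 -1" --pt "0 0 0.055 0 0 0 -1" --pt "0 0 0.07 0 0 0 -1" --pt "0 0 0.08 0 0 0 -1" --pt "0 0 0.085 0 0 0 -1" --pt "0 0 0.09 0 0 0 -1" --pt "0 0 0.095 0 0 0 -1" --pt "0 0 0.095 0 0 0 -1" --pt "0 0 0.095 0 0 0 -1"

```text
time_s: 10.35
eef_pos: [0.458, -0.019, 0.0643]
ee_rot: [3.142, -0.0, 0.595]
ft_force: [0.2, -0.2, -0.7]
opening: 0.108
finger_force: 49.5
```

>>> jog_arm --pt "0 0 0.004 0 0 0 -1" --pt "0 0 0.008 0 0 0 -1" --pt "0 0 0.012 0 0 0 -1" --pt "0 0 0.014 0 0 0 -1" --pt "0 0 0.016 0 0 0 -1" --pt "0 0 0.018 0 0 0 -1" --pt "0 0 0.02 0 0 0 -1" --pt "0 0 0.022 0 0 0 -1" --pt "0 0 0.024 0 0 0 -1" --pt "0 0 0.024 0 0 0 -1"

```text
time_s: 11.6
eef_pos: [0.4587, -0.0198, 0.0611]
ee_rot: [3.14, 0.001, 0.596]
ft_force: [-12.8, -1.3, 30.1]
opening: 0.104
finger_force: 54.5
```

Contact at about the expected home height (30 N up), so I'll release and rise.

>>> jog_arm --pt "0 0 -0.008 0 0 0 -1" --pt "0 0 -0.008 0 0 0 -0.4" --pt "0 0 -0.008 0 0 0 0" --pt "0 0 -0.008 0 0 0 0" --pt "0 0 -0.008 0 0 0 0" --pt "0 0 -0.1 0 0 0 0" --pt "0 0 -0.3 0 0 0 0.3" --pt "0 0 -0.5 0 0 0 1" --pt "0 0 -0.7 0 0 0 1" --pt "0 0 -0.76 0 0 0 1"

```text
time_s: 12.85
eef_pos: [0.4596, -0.0195, 0.2519]
ee_rot: [3.137, -0.004, 0.595]
ft_force: [0.0, -0.1, -0.9]
opening: 1.001
finger_force: 0.0
```

Run:
```python
from rig import ctrl, eyes
import cv2,pickle
from h import *
c={n:eyes.camera(n) for n in("wrist","top","side")}; pickle.dump(c,open("w4.pkl","wb"))
s=ctrl.read_state();print(s["time_s"],s["eef_pos"],s["ee_rot"],s["ft_force"])
c1=c["wrist"]["frame"][80:230,190:310,::-1]
c2=c["side"]["frame"][155:230,280:370,::-1]
im=np.hstack([cv2.resize(c1,(400,500),interpolation=cv2.INTER_CUBIC),cv2.resize(c2,(400,500*1),interpolation=cv2.INTER_CUBIC)])
cv2.imwrite("pics/w4.png",im)
q=[.4486,-.0103,.595]
print(((proj(c["wrist"],place(q,np.array([(36,-13,86),(-36,-13,86),(48,-13,84),(-48,-13,84),(77.8,-53.2,8),(77.8,53.2,8)])/1e3))-[190,80])*10/3).round(0).tolist())
print(go(s,[.6125,.2535,.25],.667))
```

```text
13.0 [ 0.45793237 -0.01899698  0.24797491] [ 3.14139992e+00 -1.70443493e-04  5.95280882e-01] [-0.22060531  0.33711845  0.72694616]
[[194.0, 201.0], [194.0, 418.0], [194.0, 161.0], [194.0, 450.0], [301.0, 60.0], [17.0, 60.0]]
[1.1231, -0.5558, -0.008, 0.0001, -0.0001, -0.0478]
```

View pics/w4.png

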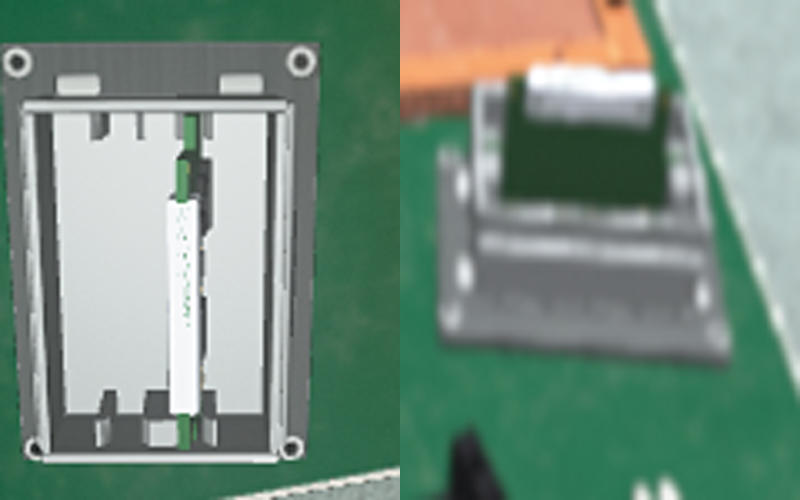

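The board stands in the narrow guides: its bar is at column 183 against a predicted 194, so it leans about 3 mm, within limits. Contact height also matches the floor. Next is the cover.

>>> jog_arm --pt "0.56 -0.28 -0.01 0 0 -0.024 1" --pt "0.56 -0.28 -0.01 0 0 -0.024 1" --pt "0.56 -0.28 -0.01 0 0 -0.024 1" --pt "0.56 -0.28 -0.01 0 0 -0.024 1" --pt "0.56 -0.28 -0.01 0 0 -0.024 1" --pt "1 -0.5 -0.01 0 0 -0.048 1" --pt "1 -0.556 -0.01 0 0 -0.048 1" --pt "1 -0.556 -0.01 0 0 -0.048 1" --pt "1 -0.556 -0.01 0 0 -0.048 1" --pt "1 -0.556 -0.01 0 0 -0.048 1"

```text
time_s: 14.25
eef_pos: [0.5868, 0.2344, 0.2507]
ee_rot: [3.141, 0.001, 0.665]
ft_force: [0.4, -0.5, -0.4]
opening: 0.996
finger_force: 0.0
```

Run:
```python
from rig import ctrl, eyes
import cv2,pickle
from h import *
c=eyes.camera("wrist"); pickle.dump(c,open("w5.pkl","wb"))
s=ctrl.read_state();print(s["time_s"],s["eef_pos"],s["ee_rot"])
q=[.6131,.2544,.667]
K=np.array([(70,52,42),(70,-52,42),(-70,-52,42),(-70,52,42),(60,30,74),(60,-30,74),(-60,-30,74),(-60,30,74)])/1e3
p=proj(c,place(q,K)); m=p.mean(0).astype(int); x0,y0=m[0]-65,m[1]-75; print(x0,y0)
print(((p-[x0,y0]+.5)*4-.5).round(0).tolist())
g=c["frame"][y0:y0+150,x0:x0+130,::-1]
g=np.clip(((g.astype(float)/255)**3)*255,0,255).astype(np.uint8)
cv2.imwrite("pics/w5.png",cv2.resize(g,None,fx=4,fy=4,interpolation=cv2.INTER_CUBIC))
```

```text
14.3 [0.5868529  0.23451213 0.25089812] [3.14140060e+00 3.09951126e-04 6.65280343e-01]
185 57
[[75.0, 54.0], [450.0, 54.0], [431.0, 534.0], [95.0, 534.0], [144.0, 85.0], [381.0, 85.0], [369.0, 535.0], [156.0, 536.0]]
```

View pics/w5.png

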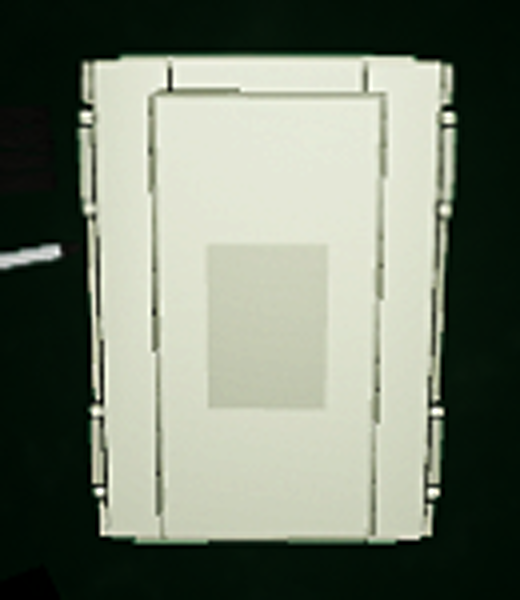

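Flange corners are at about (82,57), (454,60), (434,538) and (101,537). Dome top corners are at about (151,94), (386,95), (372,540) and (160,540). I'll fit the pose and correct it by the known wrist bias.

Run:
```python
from rig import ctrl
from h import *; import pickle
c=pickle.load(open("w5.pkl","rb"))
W=lambda L:(np.array(L)+.5)/4-.5+[185,57]
K=[(70,52,42),(70,-52,42),(-70,-52,42),(-70,52,42),(60,30,74),(60,-30,74),(-60,-30,74),(-60,30,74)]
q,r=fit([(c,K,W([(82,57),(454,60),(434,538),(101,537),(151,94),(386,95),(372,540),(160,540)]))],[.613,.254,.667])
print(q.round(4),r.round(2).tolist())
R=np.array([[np.cos(.667),np.sin(.667)],[-np.sin(.667),np.cos(.667)]])
print("bias",(R@(q[:2]-[.6131,.2544])*1e3).round(2))
m=(q[:2]+[.6131,.2544])/2; print(m, go(ctrl.read_state(),[*m,.13],q[2]))
```

```text
[0.6127 0.2524 0.6626] [[-0.3, 0.51], [0.37, 0.08], [-0.02, 0.36], [-0.6, 0.39], [-0.16, -0.76], [0.21, -0.81], [0.3, 0.24], [0.08, 0.1]]
bias [-1.56 -1.37]
[0.61291165 0.25337906] [0.1287, 0.0049, 0.4836, 0.0001, 0.0002, 0.0018]
```

>>> jog_arm --pt "0.129 0.005 0.1 0 0 0.001 1" --pt "0.129 0.005 0.25 0 0 0.001 1" --pt "0.129 0.005 0.4 0 0 0.001 1" --pt "0.129 0.005 0.55 0 0 0.001 1" --pt "0.129 0.005 0.65 0 0 0.001 1" --pt "0.129 0.005 0.74 0 0 0.001 1" --pt "0.129 0.005 0.8 0 0 0.001 1" --pt "0.129 0.005 0.83 0 0 0.001 1" --pt "0.129 0.005 0.83 0 0 0.001 1" --pt "0.129 0.005 0.83 0 0 0.001 1"

```text
time_s: 15.55
eef_pos: [0.6139, 0.2555, 0.0444]
ee_rot: [3.141, -0.002, 0.666]
ft_force: [0.2, -1.0, 0.9]
opening: 1.0
finger_force: 0.0
```

>>> jog_arm --pt "0 0 0 0 0 0 0.5" --pt "0 0 0 0 0 0 -1" --pt "0 0 0 0 0 0 -1" --pt "0 0 0 0 0 0 -1" --pt "0 0 0 0 0 0 -1" --pt "0 0 0 0 0 0 -1" --pt "0 0 0 0 0 0 -1" --pt "0 0 0 0 0 0 -1" --pt "0 0 0 0 0 0 -1" --pt "0 0 0 0 0 0 -1" --squeeze 40

```text
time_s: 16.8
eef_pos: [0.6137, 0.2555, 0.0443]
ee_rot: [3.141, -0.001, 0.666]
ft_force: [-0.4, -0.3, 6.4]
opening: 0.692
finger_force: 44.1
```

>>> jog_arm --pt "0 0 -0.05 0 0 0 -1" --pt "0 0 -0.15 0 0 0 -1" --pt "0 0 -0.3 0 0 0 -1" --pt "0 0 -0.45 0 0 0 -1" --pt "0 0 -0.6 0 0 0 -1" --pt "0 0 -0.6 0 0 0 -1" --pt "-0.15 0 -0.6 0 0 0 -1" --pt "-0.3 0.1 -0.6 0 0 0 -1" --pt "-0.45 0.2 -0.6 0 0 0 -1" --pt "-0.45 0.2 -0.6 0 0 0 -1"

```text
time_s: 18.05
eef_pos: [0.5534, 0.1439, 0.1909]
ee_rot: [-3.14, 0.004, 0.663]
ft_force: [0.1, -0.2, -3.8]
opening: 0.698
finger_force: 44.5
```

Run:
```python
from rig import ctrl
from h import *
s=ctrl.read_state()
print(s["eef_pos"],s["ee_rot"],s["opening"],s["finger_force"],s["ft_force"],go(s,[.4509,-.0081,.19],.595))
```

```text
[0.55336926 0.14385818 0.1909368 ] [-3.13962144  0.00411127  0.66264713] 0.6978262045097421 44.460620284080505 [ 0.05606672 -0.18999485 -3.81427552] [-0.6971, 0.227, 0.0062, -0.0012, 0.0028, 0.0451]
```

>>> jog_arm --pt "-0.15 0.05 0 0 0 0.01 -1" --pt "-0.3 0.1 0 0 0 0.02 -1" --pt "-0.45 0.15 0 0 0 0.03 -1" --pt "-0.6 0.2 0 0 0 0.045 -1" --pt "-0.697 0.227 0 0 0 0.045 -1" --pt "-0.697 0.227 0 0 0 0.045 -1" --pt "-0.697 0.227 0 0 0 0.045 -1" --pt "-0.697 0.227 0 0 0 0.045 -1" --pt "-0.697 0.227 0 0 0 0.045 -1" --pt "-0.697 0.227 0 0 0 0.045 -1"

```text
time_s: 19.3
eef_pos: [0.4537, -0.0055, 0.1932]
ee_rot: [-3.141, 0.0, 0.599]
ft_force: [0.0, -0.8, -2.4]
opening: 0.692
finger_force: 44.5
```

Run:
```python
from rig import ctrl, eyes
import cv2,pickle
from h import *
c={n:eyes.camera(n) for n in("wrist","side")}; pickle.dump(c,open("w6.pkl","wb"))
s=ctrl.read_state();print(s["eef_pos"],s["ee_rot"],go(s,[.4509,-.0081,.19],.595))
c1=c["wrist"]["frame"][60:240,178:322,::-1]
g=(255*(c1/255.)**2).astype(np.uint8)
c2=c["side"]["frame"][110:230,274:370,::-1]
cv2.imwrite("pics/w6.png",np.hstack([cv2.resize(x,None,fx=600/x.shape[0]*.8,fy=600/x.shape[0]*.8,interpolation=cv2.INTER_CUBIC) for x in(g,c2)]))
```

```text
[ 0.45361666 -0.00565182  0.19326419] [-3.14153302e+00  1.60389778e-05  5.98617458e-01] [-0.0145, 0.002, 0.0131, -0.0, 0.0, 0.0024]
```

View pics/w6.png

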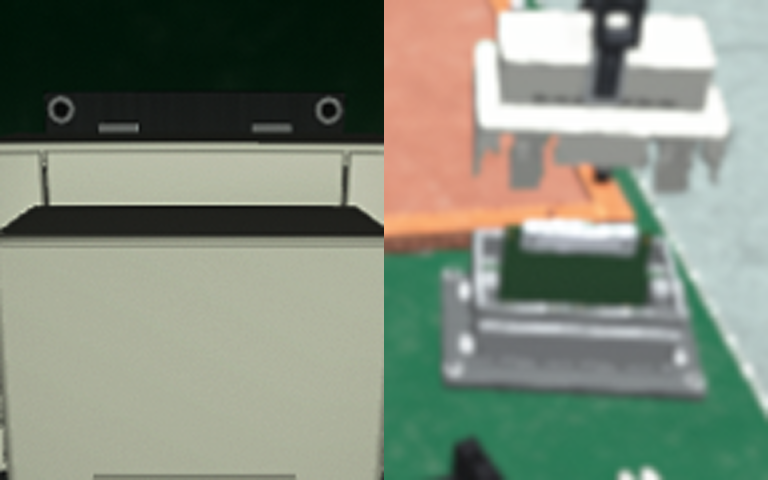

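The side panel shows the cover above the box with the board's bar well clear below. In the wrist panel the bolts at (61,109) and (328,109) are centred at 194.5, and so are the dome seams. I'll compute the remaining x offset.

Run:
```python
from rig import ctrl
from h import *; import pickle
c=pickle.load(open("w6.pkl","rb"))["wrist"]
W=lambda L:(np.array(L)+.5)*.375-.5+[178,60]
z=.1933-.0443
for zz in (z,z+.002,z-.002):
    f=lambda v:(proj(c,place([v[0],v[1],.5985,zz],np.array([(60,0,74),(60,0,42),(70,0,42)])/1e3))-W([(194.5,239),(194.5,206),(194.5,143)])).ravel()
    r=least_squares(f,[.4537,-.0057]);print("cover",r.x.round(4),r.fun.round(2))
f=lambda v:(proj(c,place([*v,.595],np.array([(77.8,53.2,8),(77.8,-53.2,8)])/1e3))-W([(61,109),(328,109)])).ravel()
r2=least_squares(f,[.4486,-.0103]);print("box",r2.x.round(4),r2.fun.round(2))
a=.597;R=np.array([[np.cos(a),np.sin(a)],[-np.sin(a),np.cos(a)]])
f=lambda v:(proj(c,place([v[0],v[1],.5985,z],np.array([(60,0,74),(60,0,42),(70,0,42)])/1e3))-W([(194.5,239),(194.5,206),(194.5,143)])).ravel()
print("cover in box mm",(R@(least_squares(f,[.45,-.006]).x-r2.x)*1e3).round(2))
print(go(ctrl.read_state(),[.4509,-.0081,.19],.595))
```

```text
cover [ 0.4518 -0.0077] [ 0.03 -1.46 -0.03 -0.41 -0.01  2.16]
cover [ 0.4521 -0.0075] [ 0.03 -1.23 -0.03 -0.4  -0.01  1.88]
cover [ 0.4516 -0.0078] [ 0.03 -1.67 -0.03 -0.43 -0.01  2.43]
box [ 0.4483 -0.01  ] [-0.05 -0.22  0.05  0.22]
cover in box mm [ 4.24 -0.1 ]
[-0.0145, 0.002, 0.0131, -0.0, 0.0, 0.0024]
```

>>> jog_arm --pt "-0.0155 0 0 0 0 0.002 -1" --pt "-0.0155 0 0.1 0 0 0.002 -1" --pt "-0.0155 0 0.2 0 0 0.002 -1" --pt "-0.0155 0 0.27 0 0 0.002 -1" --pt "-0.0155 0 0.31 0 0 0.002 -1" --pt "-0.0155 0 0.34 0 0 0.002 -1" --pt "-0.0155 0 0.36 0 0 0.002 -1" --pt "-0.0155 0 0.37 0 0 0.002 -1" --pt "-0.0155 0 0.38 0 0 0.002 -1" --pt "-0.0155 0 0.38 0 0 0.002 -1"

```text
time_s: 20.65
eef_pos: [0.4504, -0.008, 0.0984]
ee_rot: [3.142, -0.0, 0.595]
ft_force: [-0.7, 0.4, -2.5]
opening: 0.696
finger_force: 44.5
```

>>> jog_arm --pt "0 0 0.01 0 0 0 -1" --pt "0 0 0.02 0 0 0 -1" --pt "0 0 0.03 0 0 0 -1" --pt "0 0 0.04 0 0 0 -1" --pt "0 0 0.05 0 0 0 -1" --pt "0 0 0.06 0 0 0 -1" --pt "0 0 0.07 0 0 0 -1" --pt "0 0 0.078 0 0 0 -1" --pt "0 0 0.078 0 0 0 -1" --pt "0 0 0.078 0 0 0 -1"

```text
time_s: 21.9
eef_pos: [0.4504, -0.008, 0.0789]
ee_rot: [3.141, -0.0, 0.595]
ft_force: [-0.1, 0.3, -3.5]
opening: 0.697
finger_force: 44.5
```

>>> jog_arm --pt "0 0 0.002 0 0 0 -1" --pt "0 0 0.004 0 0 0 -1" --pt "0 0 0.006 0 0 0 -1" --pt "0 0 0.008 0 0 0 -1" --pt "0 0 0.01 0 0 0 -1" --pt "0 0 0.012 0 0 0 -1" --pt "0 0 0.014 0 0 0 -1" --pt "0 0 0.016 0 0 0 -1" --pt "0 0 0.016 0 0 0 -1" --pt "0 0 0.016 0 0 0 -1"

```text
time_s: 23.15
eef_pos: [0.4507, -0.0081, 0.0751]
ee_rot: [3.141, -0.001, 0.595]
ft_force: [-0.8, 1.3, 5.5]
opening: 0.697
finger_force: 45.5
```

Hooks rest on the rim, with about 8 N taken up. Release, rise and look.

>>> jog_arm --pt "0 0 -0.004 0 0 0 -1" --pt "0 0 -0.004 0 0 0 1" --pt "0 0 -0.004 0 0 0 1" --pt "0 0 -0.004 0 0 0 1" --pt "0 0 -0.004 0 0 0 1" --pt "0 0 -0.004 0 0 0 1" --pt "0 0 -0.1 0 0 0 1" --pt "0 0 -0.3 0 0 0 1" --pt "0 0 -0.5 0 0 0 1" --pt "0 0 -0.6 0 0 0 1"

```text
time_s: 24.4
eef_pos: [0.4515, -0.0083, 0.2279]
ee_rot: [3.138, -0.003, 0.595]
ft_force: [0.2, -0.0, -0.7]
opening: 1.001
finger_force: 0.0
```

```bash
cat > look.py <<'E'
import sys
from rig import ctrl, eyes
import cv2,pickle
from h import *
c={n:eyes.camera(n) for n in("wrist","side")}; pickle.dump(c,open(sys.argv[1]+".pkl","wb"))
s=ctrl.read_state();print(s["time_s"],s["eef_pos"],s["ee_rot"],s["ft_force"])
g=c["wrist"]["frame"][70:238,178:322,::-1]; g=(255*(g/255.)**2.5).astype(np.uint8)
c2=c["side"]["frame"][130:223,275:365,::-1]
cv2.imwrite(f"pics/{sys.argv[1]}.png",np.hstack([cv2.resize(x,None,fx=470/x.shape[0],fy=470/x.shape[0],interpolation=cv2.INTER_CUBIC) for x in(g,c2)])[:,:800])
K=np.array([(70,52,42),(70,-52,42),(-70,-52,42),(-70,52,42),(60,30,74),(60,-30,74),(-60,-30,74),(-60,30,74)])/1e3
for z in (.018,.031): print(z,((proj(c["wrist"],place([.4484,-.0101,.595,z],K))-[178,70])*470/168).round(0).tolist())
E
python3 look.py w7
```

```text
24.5 [ 0.45235333 -0.00853805  0.22815117] [ 3.13641788 -0.00430785  0.59542628] [ 0.51870349 -0.8539668  -0.1693238 ]
0.018 [[54.0, 100.0], [342.0, 100.0], [325.0, 453.0], [72.0, 454.0], [106.0, 135.0], [290.0, 135.0], [279.0, 467.0], [117.0, 467.0]]
0.031 [[48.0, 102.0], [348.0, 102.0], [330.0, 468.0], [67.0, 468.0], [102.0, 138.0], [294.0, 138.0], [283.0, 483.0], [114.0, 483.0]]
```

View pics/w7.png

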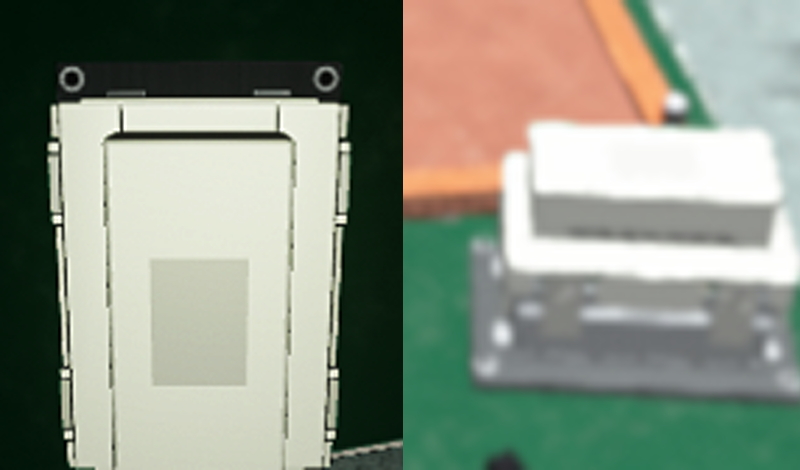

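The cover sits level with its dome corners at (104,138) and (294,138), matching the hooks-on-rim height. I've now viewed 12 pictures, over the limit of 10, so I'll work from numbers only from here. Next I'll shut the fingers and press the dome centre.

Run:
```python
from rig import ctrl
from h import *
s=ctrl.read_state(); print(s["eef_pos"],go(s,[.449,-.009,.112],.595))
```

```text
[ 0.45235333 -0.00853805  0.22815117] [-0.0141, -0.0084, 0.4645, 0.0034, -0.0029, 0.0003]
```

>>> jog_arm --pt "-0.007 0 0.05 0 0 0 -1" --pt "-0.007 0 0.1 0 0 0 -1" --pt "-0.007 0 0.15 0 0 0 -1" --pt "-0.007 0 0.2 0 0 0 -1" --pt "-0.007 0 0.25 0 0 0 -1" --pt "-0.007 0 0.3 0 0 0 -1" --pt "-0.007 0 0.35 0 0 0 -1" --pt "-0.007 0 0.4 0 0 0 -1" --pt "-0.007 0 0.43 0 0 0 -1" --pt "-0.007 0 0.43 0 0 0 -1"

```text
time_s: 25.75
eef_pos: [0.4485, -0.0089, 0.1167]
ee_rot: [-3.141, 0.001, 0.595]
ft_force: [-0.0, 0.5, 0.5]
opening: -0.001
finger_force: 0.0
```

>>> jog_arm --pt "0 0 0.02 0 0 0 -1" --pt "0 0 0.035 0 0 0 -1" --pt "0 0 0.045 0 0 0 -1" --pt "0 0 0.05 0 0 0 -1" --pt "0 0 0.055 0 0 0 -1" --pt "0 0 0.06 0 0 0 -1" --pt "0 0 0.065 0 0 0 -1" --pt "0 0 0.07 0 0 0 -1" --pt "0 0 0.075 0 0 0 -1" --pt "0 0 0.075 0 0 0 -1"

```text
time_s: 27.0
eef_pos: [0.451, -0.0098, 0.1002]
ee_rot: [3.138, -0.003, 0.595]
ft_force: [1.4, -1.3, 7.2]
opening: -0.002
finger_force: 3.8
```

>>> jog_arm --pt "0 0 0.004 0 0 0 -1" --pt "0 0 0.008 0 0 0 -1" --pt "0 0 0.012 0 0 0 -1" --pt "0 0 0.016 0 0 0 -1" --pt "0 0 0.02 0 0 0 -1" --pt "0 0 0.024 0 0 0 -1" --pt "0 0 0.028 0 0 0 -1" --pt "0 0 0.03 0 0 0 -1" --pt "0 0 0.03 0 0 0 -1" --pt "0 0 0.03 0 0 0 -1"

```text
time_s: 28.25
eef_pos: [0.4495, -0.009, 0.092]
ee_rot: [3.141, -0.001, 0.595]
ft_force: [-1.4, 1.2, 10.5]
opening: -0.002
finger_force: 5.1
```

>>> jog_arm --pt "0 0 0.002 0 0 0 -1" --pt "0 0 0.004 0 0 0 -1" --pt "0 0 0.006 0 0 0 -1" --pt "0 0 0.008 0 0 0 -1" --pt "0 0 0.008 0 0 0 -1" --pt "0 0 0.008 0 0 0 -1" --pt "0 0 0.008 0 0 0 -1" --pt "0 0 0.008 0 0 0 -1" --pt "0 0 0.008 0 0 0 -1" --pt "0 0 0.008 0 0 0 -1"

```text
time_s: 29.5
eef_pos: [0.4496, -0.009, 0.0919]
ee_rot: [3.141, -0.0, 0.596]
ft_force: [-11.4, 3.2, 30.9]
opening: 0.003
finger_force: 15.8
```

The cover reached a hard stop at TCP z = 0.092, exactly the home height. I'll press near each clip to make sure and to check that it is level.

>>> jog_arm --pt "0 0 -0.04 0 0 0 -1" --pt "0.08 0.04 -0.04 0 0 0 -1" --pt "0.16 0.08 -0.04 0 0 0 -1" --pt "0.16 0.08 -0.04 0 0 0 -1" --pt "0.16 0.08 -0.02 0 0 0 -1" --pt "0.16 0.08 -0.01 0 0 0 -1" --pt "0.16 0.08 -0.006 0 0 0 -1" --pt "0.16 0.08 -0.003 0 0 0 -1" --pt "0.16 0.08 -0.003 0 0 0 -1" --pt "0.16 0.08 -0.003 0 0 0 -1"

```text
time_s: 30.75
eef_pos: [0.4921, -0.003, 0.0919]
ee_rot: [-3.141, 0.002, 0.596]
ft_force: [-12.4, 1.5, 26.3]
opening: -0.001
finger_force: 13.2
```

>>> jog_arm --pt "0 0 -0.04 0 0 0 -1" --pt "0 -0.08 -0.04 0 0 0 -1" --pt "0 -0.16 -0.04 0 0 0 -1" --pt "0 -0.16 -0.04 0 0 0 -1" --pt "0 -0.16 -0.02 0 0 0 -1" --pt "0 -0.16 -0.01 0 0 0 -1" --pt "0 -0.16 -0.004 0 0 0 -1" --pt "0 -0.16 0 0 0 0 -1" --pt "0 -0.16 0 0 0 0 -1" --pt "0 -0.16 0 0 0 0 -1"

```text
time_s: 32.0
eef_pos: [0.4709, 0.0298, 0.0919]
ee_rot: [-3.141, 0.001, 0.595]
ft_force: [-12.0, 2.5, 26.2]
opening: 0.006
finger_force: 13.4
```

>>> jog_arm --pt "0 0 -0.04 0 0 0 -1" --pt "-0.16 0 -0.04 0 0 0 -1" --pt "-0.32 0 -0.04 0 0 0 -1" --pt "-0.32 0 -0.04 0 0 0 -1" --pt "-0.32 0 -0.02 0 0 0 -1" --pt "-0.32 0 -0.01 0 0 0 -1" --pt "-0.32 0 -0.004 0 0 0 -1" --pt "-0.32 0 0 0 0 0 -1" --pt "-0.32 0 0 0 0 0 -1" --pt "-0.32 0 0 0 0 0 -1"

```text
time_s: 33.25
eef_pos: [0.4054, -0.0148, 0.0919]
ee_rot: [-3.142, 0.001, 0.597]
ft_force: [-12.1, 1.6, 29.8]
opening: 0.001
finger_force: 14.8
```

>>> jog_arm --pt "0 0 -0.04 0 0 0 -1" --pt "0 0.08 -0.04 0 0 0 -1" --pt "0 0.16 -0.04 0 0 0 -1" --pt "0 0.16 -0.04 0 0 0 -1" --pt "0 0.16 -0.02 0 0 0 -1" --pt "0 0.16 -0.01 0 0 0 -1" --pt "0 0.16 -0.004 0 0 0 -1" --pt "0 0.16 0 0 0 0 -1" --pt "0 0.16 0 0 0 0 -1" --pt "0 0.16 0 0 0 0 -1"

```text
time_s: 34.5
eef_pos: [0.4263, -0.0477, 0.0919]
ee_rot: [-3.141, 0.002, 0.597]
ft_force: [-13.9, 3.1, 30.8]
opening: -0.001
finger_force: 15.6
```

All four corners stop at z = 0.0919, so the cover is level and home. I'll back off and check numerically.

>>> jog_arm --pt "0 0 -0.1 0 0 0 -1" --pt "0 0 -0.3 0 0 0 -1" --pt "0.16 -0.08 -0.6 0 0 0 -1" --pt "0.16 -0.08 -0.6 0 0 0 -1" --pt "0.16 -0.08 -0.6 0 0 0 -1" --pt "0.16 -0.08 -0.6 0 0 0 -1" --pt "0.16 -0.08 -0.6 0 0 0 -1" --pt "0.16 -0.08 -0.6 0 0 0 -1" --pt "0.16 -0.08 -0.6 0 0 0 -1" --pt "0.16 -0.08 -0.6 0 0 0 -1"

```text
time_s: 35.75
eef_pos: [0.4488, -0.0091, 0.2396]
ee_rot: [-3.141, 0.0, 0.595]
ft_force: [-0.5, -0.2, 0.3]
opening: -0.0
finger_force: 0.0
```

Run:
```python
from rig import ctrl, eyes
from h import *
c=eyes.camera("wrist"); s=ctrl.read_state(); print(s["time_s"],s["eef_pos"],s["ft_force"])
# left/right outline of the bright cover at rows through clips and between them vs. prediction at home
m=(c["frame"].min(2)>110)
q=[.4484,-.0101,.595,.018]
for x in (60,42,20,0,-20,-42,-58):
    L,Rr=proj(c,place(q,np.array([(x,52,40),(x,-52,40)])/1e3)); v=int(round(L[1])); k=np.where(m[v,int(L[0])-12:int(Rr[0])+13])[0]+int(L[0])-12
    print(x,v,"pred",L[0].round(1),Rr[0].round(1),"seen",k.min(),k.max())
```

```text
35.8 [ 0.44886821 -0.00907829  0.23970678] [ 0.92202431  1.0743952  -0.34990631]
60 112 pred 201.2 299.3 seen 202 299
42 129 pred 201.9 298.5 seen 201 300
20 149 pred 202.9 297.6 seen 204 298
0 167 pred 203.7 296.8 seen 204 297
-20 184 pred 204.5 296.0 seen 205 296
-42 202 pred 205.4 295.1 seen 205 297
-58 215 pred 206.0 294.4 seen 207 294
```

```bash
python3 -c "
from rig import ctrl
print(ctrl.sign_off())"
```

```text
the job is handed in; nothing more can be done
None
```

The job is handed in, but sign-off returned no verdict: the board is down in the narrow guides and the cover is pressed home and level (all four corner presses stopped at its home height), though I did not measure the clip angles directly; I also viewed 12 pictures, over the limit of 10.

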